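Clear down the milling jar and hang its support rings on the drying tree

TASK

Clear down after the milling run: tip the jar in its cradle so that all the grinding stones drop into the blue recovery tray, and set the jar fully upright again. Turn the white drying tree until an empty branch stands over the yellow mark on its foot, hang a steel ring by its round on that branch and let go, then bring the next empty branch round to the mark for the next ring, until every ring on the bench hangs on an empty branch of its own. Leave the bottle, the beaker and the small red-lidded jar where they are.

Things in the scene. Friction and masses are not known exactly. Their poses are not given: they have to be found in the camera images.
- tree_foot: grey round foot of the drying tree, 200 mm diameter, 15 mm high, fixed to the bench; origin at the centre of its underside, on the tree's turning axis. A yellow mark, 50 x 22 mm, lies on its top along its own -x direction, at its edge on the robot's side.
- tree (a joint): turn of the drying tree about the vertical, rad, anticlockwise from above; more than a full turn either way, stays where left; friction 0.2 N m (about 2 N at a peg). White post 22 mm diameter with a 34 mm black ball on top, 237 mm above the bench. Six equal branches 60 degrees apart, empty and occupied alternating; an occupied one is near the mark at first.
- jar (a joint): tilt of the jar in its cradle, rad: 0 upright (a stop), grows as the mouth goes over towards the cradle's own -x (over the larger part of the tray), stop at 2.7. Stays where it is left; friction 0.22 N m (about 3 N at the handle).
- cradle: tipping cradle fixed to the bench: open blue tray, x from -155 to +75 mm, y +-85 mm from the origin, walls 42 mm high and 6 mm thick, floor 6 mm; in it two aluminium uprights (30 x 8 mm, 156 mm high, 52 mm either side in y) carry the jar. Origin at bench level below the jar's axle; z up.
- jar_axle (a point): centre of the jar's axle, 150 mm above the bench; it runs along the cradle's y. Steel jar flaring from 68 to 84 mm outside diameter at its open top, 95 mm high, 4 mm wall; upright, its bottom is 50 mm below the axle and its rim 45 mm above. The stones slide out when it is tilted well past level (about 2.5 rad); if they jam, set it back and tip again.
- jar_handle (a point): point on the jar's red round handle bar (15 mm diameter, parallel to the axle, reaching from here 28 mm further to the cradle's -y and 34 mm back to its crank). It turns with the jar, 78 mm from the axle's line, 100 mm to -y of the jar's centre; jar upright: on the cradle's +x side, 25 degrees above level; it goes over the top to -x as the jar tilts.
- jar_mouth (a point): centre of the jar's open rim
- free_1 (a point): crook of an empty branch: where the bar turns up, 120 mm from the turning axis, 155 mm above the bench. White round 9 mm bar sloping down outwards (17 degrees) to here, then an upright peg with its tip 50 mm above this point. A ring lowered flat over the peg, stem outwards, and let go tips stem-down and hangs by its round on the bar, origin some 20 mm from here. Pegs may be gripped to turn the tree.
- free_2 (a point): crook of an empty branch: where the bar turns up, 120 mm from the turning axis, 155 mm above the bench. White round 9 mm bar sloping down outwards (17 degrees) to here, then an upright peg with its tip 50 mm above this point. A ring lowered flat over the peg, stem outwards, and let go tips stem-down and hangs by its round on the bar, origin some 20 mm from here. Pegs may be gripped to turn the tree.
- free_3 (a point): crook of an empty branch: where the bar turns up, 120 mm from the turning axis, 155 mm above the bench. White round 9 mm bar sloping down outwards (17 degrees) to here, then an upright peg with its tip 50 mm above this point. A ring lowered flat over the peg, stem outwards, and let go tips stem-down and hangs by its round on the bar, origin some 20 mm from here. Pegs may be gripped to turn the tree.
- full_1 (a point): crook of an occupied branch, of the same shape as the empty ones: a blue 58 mm splash disc is fixed on it just inside the crook, below the bar (its clip reaches 10 mm above this point). The upper part of the peg is free and may be gripped to turn the tree.
- full_2 (a point): crook of an occupied branch, of the same shape as the empty ones: a blue 58 mm splash disc is fixed on it just inside the crook, below the bar (its clip reaches 10 mm above this point). The upper part of the peg is free and may be gripped to turn the tree.
- full_3 (a point): crook of an occupied branch, of the same shape as the empty ones: a blue 58 mm splash disc is fixed on it just inside the crook, below the bar (its clip reaches 10 mm above this point). The upper part of the peg is free and may be gripped to turn the tree.
- ring1: if present (2 or 3 are): loose steel ring of 9 mm bar lying flat, 61 mm outside, 43 mm inside diameter, with a straight square 9 x 9 mm stem along its own -x, 28 to 102 mm from the ring centre, at first roughly towards the robot; 9 mm thick, about 120 g, centre of mass 23 mm from the ring centre towards the stem. Origin: centre of the round, at its underside; z normal to the ring.
- ring2: if present (2 or 3 are): loose steel ring of 9 mm bar lying flat, 61 mm outside, 43 mm inside diameter, with a straight square 9 x 9 mm stem along its own -x, 28 to 102 mm from the ring centre, at first roughly towards the robot; 9 mm thick, about 120 g, centre of mass 23 mm from the ring centre towards the stem. Origin: centre of the round, at its underside; z normal to the ring.
- ring3: if present (2 or 3 are): loose steel ring of 9 mm bar lying flat, 61 mm outside, 43 mm inside diameter, with a straight square 9 x 9 mm stem along its own -x, 28 to 102 mm from the ring centre, at first roughly towards the robot; 9 mm thick, about 120 g, centre of mass 23 mm from the ring centre towards the stem. Origin: centre of the round, at its underside; z normal to the ring.
- stone1: if present (2 to 4 are, in the jar): loose white ceramic grinding stone, cylinder 18 mm diameter, 18 mm high, about 20 g; origin at the centre of one end face.
- stone2: if present (2 to 4 are, in the jar): loose white ceramic grinding stone, cylinder 18 mm diameter, 18 mm high, about 20 g; origin at the centre of one end face.
- stone3: if present (2 to 4 are, in the jar): loose white ceramic grinding stone, cylinder 18 mm diameter, 18 mm high, about 20 g; origin at the centre of one end face.
- stone4: if present (2 to 4 are, in the jar): loose white ceramic grinding stone, cylinder 18 mm diameter, 18 mm high, about 20 g; origin at the centre of one end face.
- reagent: bystander: amber reagent bottle with black cap, 60 mm diameter, 130 mm high, loose; origin at the centre of its underside
- beaker: bystander: white ceramic beaker, 68 mm diameter, 80 mm high, loose; origin at the centre of its underside
- sample: bystander: small white sample jar with a red lid, 44 mm diameter, 55 mm high, loose; origin at the centre of its underside
There are look-alikes about, which are no part of the job. Leave any orange or turquoise look-alike of the ring3 alone.

How it is judged (in metres and radians):
On the way, in this order (a step that is already met when the one before it is completed fails the run):
1. an empty branch stands over the yellow mark (((x of free_1 in the frame of tree_foot below -0.11 m and distance between each of ring1, ring2, ring3 and free_1 above 0.06 m) or (x of free_2 in the frame of tree_foot below -0.11 m and distance between each of ring1, ring2, ring3 and free_2 above 0.06 m) or (x of free_3 in the frame of tree_foot below -0.11 m and distance between each of ring1, ring2, ring3 and free_3 above 0.06 m))), for 0.2 s.
2. a ring hangs, let go, on the branch over the mark (((x of free_1 in the frame of tree_foot below -0.095 m and ((distance between ring1 and free_1 below 0.042 m and contact force between the fingers and ring1 below 0.2 N) or (distance between ring2 and free_1 below 0.042 m and contact force between the fingers and ring2 below 0.2 N) or (distance between ring3 and free_1 below 0.042 m and contact force between the fingers and ring3 below 0.2 N))) or (x of free_2 in the frame of tree_foot below -0.095 m and ((distance between ring1 and free_2 below 0.042 m and contact force between the fingers and ring1 below 0.2 N) or (distance between ring2 and free_2 below 0.042 m and contact force between the fingers and ring2 below 0.2 N) or (distance between ring3 and free_2 below 0.042 m and contact force between the fingers and ring3 below 0.2 N))) or (x of free_3 in the frame of tree_foot below -0.095 m and ((distance between ring1 and free_3 below 0.042 m and contact force between the fingers and ring1 below 0.2 N) or (distance between ring2 and free_3 below 0.042 m and contact force between the fingers and ring2 below 0.2 N) or (distance between ring3 and free_3 below 0.042 m and contact force between the fingers and ring3 below 0.2 N))))), for 0.3 s.
3. another empty branch stands over the yellow mark (((x of free_1 in the frame of tree_foot below -0.11 m and distance between each of ring1, ring2, ring3 and free_1 above 0.06 m) or (x of free_2 in the frame of tree_foot below -0.11 m and distance between each of ring1, ring2, ring3 and free_2 above 0.06 m) or (x of free_3 in the frame of tree_foot below -0.11 m and distance between each of ring1, ring2, ring3 and free_3 above 0.06 m))), for 0.2 s.
4. another ring hangs, let go, on the branch over the mark (((x of free_1 in the frame of tree_foot below -0.095 m and ((distance between ring1 and free_1 below 0.042 m and contact force between the fingers and ring1 below 0.2 N) or (distance between ring2 and free_1 below 0.042 m and contact force between the fingers and ring2 below 0.2 N) or (distance between ring3 and free_1 below 0.042 m and contact force between the fingers and ring3 below 0.2 N))) or (x of free_2 in the frame of tree_foot below -0.095 m and ((distance between ring1 and free_2 below 0.042 m and contact force between the fingers and ring1 below 0.2 N) or (distance between ring2 and free_2 below 0.042 m and contact force between the fingers and ring2 below 0.2 N) or (distance between ring3 and free_2 below 0.042 m and contact force between the fingers and ring3 below 0.2 N))) or (x of free_3 in the frame of tree_foot below -0.095 m and ((distance between ring1 and free_3 below 0.042 m and contact force between the fingers and ring1 below 0.2 N) or (distance between ring2 and free_3 below 0.042 m and contact force between the fingers and ring2 below 0.2 N) or (distance between ring3 and free_3 below 0.042 m and contact force between the fingers and ring3 below 0.2 N))))), for 0.3 s.
At the end, for the whole second after the job is handed in: Each ring hangs still on its own empty branch (origin within 42 mm of the crook); all stones lie in the tray below its rim; jar upright within 0.1 rad. The first two rings are each hung on a branch turned to within 23 degrees of the mark (37 once hung) ((distance between ring1 and free_1 below 0.042 m or distance between ring1 and free_2 below 0.042 m or distance between ring1 and free_3 below 0.042 m) and (distance between ring2 and free_1 below 0.042 m or distance between ring2 and free_2 below 0.042 m or distance between ring2 and free_3 below 0.042 m) and (distance between ring3 and free_1 below 0.042 m or distance between ring3 and free_2 below 0.042 m or distance between ring3 and free_3 below 0.042 m) and distance between ring1 and ring2 above 0.07 m and distance between each of ring1, ring2 and ring3 above 0.07 m and linear speed of each of ring1, ring2, ring3 below 0.1 m/s and x of stone1 in the frame of cradle between -0.155 and 0.075 m and y of stone1 in the frame of cradle between -0.085 and 0.085 m and z of each of stone1, stone2, stone3, stone4 in the frame of cradle below 0.045 m and x of stone2 in the frame of cradle between -0.155 and 0.075 m and y of stone2 in the frame of cradle between -0.085 and 0.085 m and x of stone3 in the frame of cradle between -0.155 and 0.075 m and y of stone3 in the frame of cradle between -0.085 and 0.085 m and x of stone4 in the frame of cradle between -0.155 and 0.075 m and y of stone4 in the frame of cradle between -0.085 and 0.085 m and value of joint jar below 0.1 rad); the robot touches nothing.
It fails at once if the reagent is moved by more than 4 cm (distance of reagent from where it was at the start of the episode above 0.04 m).
It fails at once if the beaker is moved by more than 4 cm (distance of beaker from where it was at the start of the episode above 0.04 m).
It fails at once if the sample is moved by more than 4 cm (distance of sample from where it was at the start of the episode above 0.04 m).
Of ring1, ring2, ring3 only 2 to 3 are there at a start; the rules pass over those that are not, and their reading is None.
Of stone1, stone2, stone3, stone4 only 2 to 4 are there at a start; the rules pass over those that are not, and their reading is None.
At some moment in a run one of ring1, ring2, ring3 may be knocked a few centimetres aside while the robot is not near it.
It also fails if it takes over 210 s, if anything falls off the work surface, if the arm or the gripper's body presses on something with over 40 N, if the wrist force passes 120 N, or if a joint passes its speed limit or range.

ROBOT

A 6-joint arm with a two-finger parallel gripper is mounted at the origin on the work surface. World frame = base frame: x ahead of the robot, y to its left, z up, the work surface at z = 0. Lengths are in m, angles in degrees, forces in N, time in s.
With the tool pointing down it reaches from about 0.35 to 0.85 m from the base axis. Payload 8.1 kg.
Tool frame: the origin (TCP) lies on the mounting face of the last link; the fingertips stand 173 mm ahead of it and the grasp point (between the pads) lies 155 mm ahead of it; z points along the fingers, y is the line along which they close (so a half turn about z gives the same grasp; the last joint's range is limited). The gripper opens to 85 mm and grips with 20 to 120 N. Pads are 22 mm wide; open, the fingers measure 114 mm over their backs; the gripper's body (76 mm by 85 mm) begins 54 mm behind the grasp point. The pads swing forward as they close: fully open they stand 13 mm farther back than shut.
Start: joints at [69.018, 7.471, 85.268, -0, 87.261, -4.893], TCP at [0.166, 0.577, 0.405] pointing down, gripper open.
Joint ranges: [-169.43, 169.43], [-51.17, 129.36], [1.28, 143.12], [-76.62, 256.62], [0, 156.53], [-152.29, 152.29]. Speed limits (degrees/s): [136.94, 136.94, 159.86, 180, 180, 180].

INTERFACE

Orientations are given as a 3x3 rotation matrix whose columns are the frame's x, y, z axes.
In Python, from bench import robot gives the robot as it stands.
- The arm moves only by the tool servo_tool, never from a script. Its argument "deltas" is text: rows parted by semicolons, each of 5 numbers parted by spaces: the shift along the world's x, y, z in m, then the turn about the world's z in rad, then the finger opening in m, from 0 to 0.0854. In form: x y z roll hand; .... A call has 1 to 5 rows; each row shifts and turns the commanded pose from where the row before left it; what a row does not reach is not made up. A row lasts 1/12 s, in which the tool goes at most 41.7 mm and 7.16 degrees, less where a joint would pass 70% of its speed; a pose out of reach is approached as far as the arm can. A call with a gripper value outside its range is refused whole. The fingers move at their own pace and stop on an object; "grip_force" is the grip in N (left out, the last holds). Time passes only in rows, so rows that do not move let the fingers close. It gives the time, the measured TCP pose, the force, the opening and the grip force at its end, in the units of the state.
- robot.get_state(): the state, without advancing time (a new reading comes with each control period).
- robot.camera(name): name is "side" or "top"; returns (picture, depth): 480x640x3 uint8, red, green, blue; 480x640 float32, m along the optical axis (not along the pixel's ray), 0 where there is no reading.
- robot.camera_info(name): a dict with "fov_y" (degrees; the focal length in pixels is half the picture's height over the tangent of half this angle, whatever the lens; pixels are square), "cx", "cy" (the principal point, pixels), "dist" ([k1, k2, p1, p2, k3] as OpenCV has them; the pictures are not rectified), "world_from_camera" (4x4, takes a point from camera to world coordinates). Camera axes: x right, y down, z forward; pixel columns grow to the right and rows downward; lengths in m; the calibration is good to about 2 mm. A picture is of the moment at which its call begins. camera_info takes no time and is no camera call.
- robot.finish_job(): hands the job in; it is judged then, once.
The state is a dict: "time_s": time; "joint_pos": joint angles; "qvel": joint speeds; "tau": joint torques, N m; "ee_pos": TCP position; "eef_rot": TCP orientation; "force": force on the tool from outside, world axes, zero at the start; "wrist_torque": the same for the moment, N m; "grip_width": finger opening in m; "grasp_force": force on a finger pad.
Only numpy, scipy, OpenCV 4.12 (cv2) and the standard library are available. Lean on these libraries where they do the work, as an engineer would, in place of code of your own. Each camera call takes 0.05 s, during which the arm holds its last target. There are 200 camera calls.

## Working session

There is one attempt and no reset: what is moved stays moved. The work goes in short steps, Python scripts to look and compute and a tool call to move; the robot and the scene stay as the last step left them, time stands still between calls to the robot, and variables do not carry over. Pictures are saved under pics/ and viewed, at most 14 in all, crops included, and the job is handed in when it is done.

Besides the shell and the picture viewer there is one more tool, called after "Emit:" by a JSON object that holds its "name" and its "arguments", one argument or row to a line. servo_tool: Moves the arm, as the interface text tells. Its arguments: {"type":"object","properties":{"deltas":{"type":"string"},"grip_force":{"type":"number"}},"required":["deltas"]}

```bash
ls; mkdir -p pics; cat > h.py <<'E'
import numpy as np, cv2
from bench import robot
def cam(n):
    im,d=robot.camera(n); return im,d,robot.camera_info(n)
def K(ci):
    f=240/np.tan(np.radians(ci["fov_y"]/2)); return np.array([[f,0,ci["cx"]],[0,f,ci["cy"]],[0,0,1]])
def cloud(d,ci):
    v,u=np.mgrid[0:480,0:640]
    p=cv2.undistortPoints(np.stack([u,v],-1).reshape(-1,1,2).astype(np.float64),K(ci),np.array(ci["dist"],float)).reshape(480,640,2)
    P=np.dstack([p*d[...,None],d]); T=np.array(ci["world_from_camera"])
    W=P@T[:3,:3].T+T[:3,3]; W[d==0]=np.nan; return W
def proj(pts,ci):
    T=np.linalg.inv(np.array(ci["world_from_camera"])); r,_=cv2.Rodrigues(T[:3,:3])
    return cv2.projectPoints(np.array(pts,float).reshape(-1,1,3),r,T[:3,3],K(ci),np.array(ci["dist"],float))[0].reshape(-1,2)
def save(n,im): cv2.imwrite(f"pics/{n}.png",im[...,::-1])
E
python3 - <<'E'
from h import *
for n in("top","side"):
    im,d,ci=cam(n); save(n+"0",im); np.savez(n+"0.npz",im=im,d=d,W=cloud(d,ci)); print(n,ci)
print(robot.get_state())
E
```

```text
pics
top {'fov_y': 42.030317176756895, 'cx': 318.3920564558517, 'cy': 236.36413394403053, 'dist': array([-0.00561389,  0.        ,  0.        ,  0.        ,  0.        ]), 'world_from_camera': array([[-1.60405552e-02, -9.90465446e-01,  1.36824341e-01,
         3.55816319e-01],
       [-9.99871313e-01,  1.59227773e-02, -1.95528269e-03,
        -5.41583698e-02],
       [-2.41983572e-04, -1.36838098e-01, -9.90593396e-01,
         1.53488448e+00],
       [ 0.00000000e+00,  0.00000000e+00,  0.00000000e+00,
         1.00000000e+00]])}
side {'fov_y': 48.710828571602484, 'cx': 323.25288132709983, 'cy': 244.38491682761872, 'dist': array([-0.12044141,  0.        ,  0.        ,  0.        ,  0.        ]), 'world_from_camera': array([[ 0.70845185, -0.36306335,  0.60521151, -0.1960018 ],
       [-0.70540627, -0.33715231,  0.62348241, -0.84039346],
       [-0.02231516, -0.86862727, -0.49496334,  0.74895003],
       [ 0.        ,  0.        ,  0.        ,  1.        ]])}
{'time_s': 0.1, 'joint_pos': array([ 6.90187512e+01,  7.51185390e+00,  8.53224200e+01, -1.13332783e-03,
        8.72618612e+01, -4.89292981e+00]), 'qvel': array([ 0.07123304, -0.12978443, -0.0713566 , -0.10414336,  0.05723226,
       -0.00781571]), 'tau': array([ 1.31135694e-03, -5.70950210e+01, -5.01941192e+01, -2.13954122e-04,
        8.16806161e-03,  1.27524081e-04]), 'ee_pos': array([0.16617948, 0.57631745, 0.40374384]), 'eef_rot': array([[-9.60835902e-01,  2.77117360e-01, -5.82335583e-04],
       [ 2.77117944e-01,  9.60834621e-01, -1.57370083e-03],
       [ 1.23428371e-04, -1.67344389e-03, -9.99998592e-01]]), 'force': array([-0.12390654,  0.62791126, -0.0065325 ]), 'wrist_torque': array([-0.05956324, -0.04069932, -0.02850365]), 'grasp_force': 0.0, 'grip_width': 0.08585766387493561}
```

View pics/top0.png

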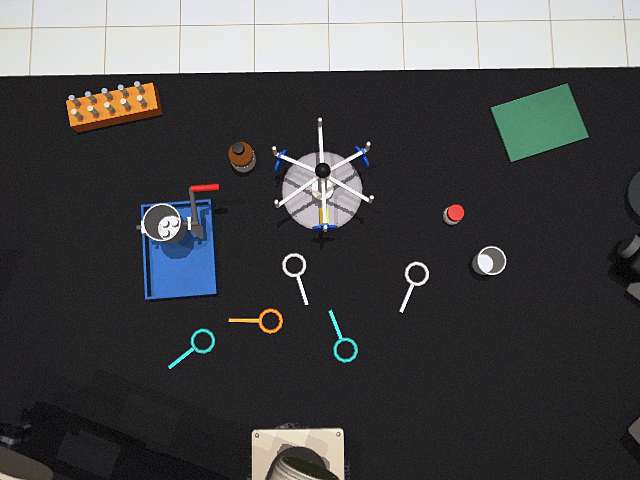

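View pics/side0.png

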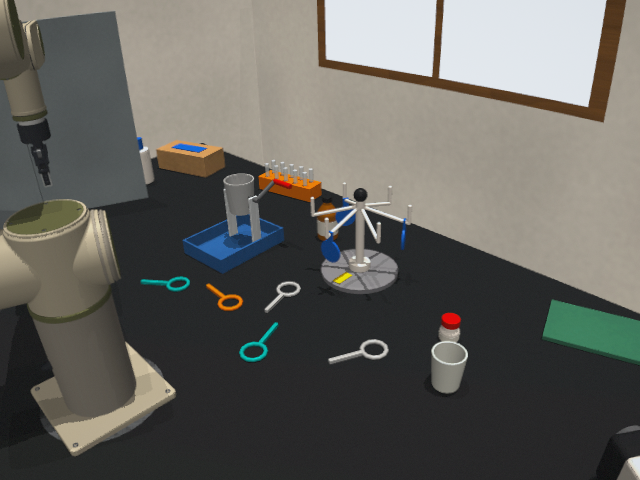

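The top view shows two steel rings, at px (294,265) and (417,273), with stems towards the robot. The look-alikes are orange at (270,321) and turquoise at (203,341) and (345,350). The tree ball is at (322,170), the tray spans roughly (142–216, 200–300), and the red handle is at (205,187). Only the two grey ones match the steel rings described.

```bash
python3 - <<'E'
from h import *
z=np.load("top0.npz"); im,W=z["im"],z["W"]; hsv=cv2.cvtColor(im,cv2.COLOR_RGB2HSV).astype(int)
H,S,V=hsv[...,0],hsv[...,1],hsv[...,2]
x,y,h=W[...,0],W[...,1],W[...,2]
v,u=np.mgrid[0:480,0:640]
def box(a,b,c,d): return (u>a)&(u<c)&(v>b)&(v<d)
print("bench z",np.nanmedian(h[380:400,300:400]))
for n,b in(("A",(275,245,320,312)),("B",(390,255,435,320))):
    m=box(*b)&(V>110)&(S<60); P=W[m]
    print(n,m.sum(),"z",np.nanmedian(P[:,2]))
    # ring: iterative circle fit of pts in ring
    uu=P[:,:2]; far=uu[np.argsort(uu[:,0])[-60:]].mean(0)
    c=far-[.02,0]
    for _ in range(30):
        r=np.linalg.norm(uu-c,axis=1); s=(r>.015)&(r<.034)
        q=uu[s]; A=np.c_[2*q,np.ones(len(q))]; sol=np.linalg.lstsq(A,(q**2).sum(1),rcond=None)[0]; c=.5*c+.5*sol[:2]
    st=uu[(np.linalg.norm(uu-c,axis=1)>.045)]; d=st.mean(0)-c
    print(c,"r",np.sqrt(sol[2]+(sol[:2]**2).sum()),"stem dir deg",np.degrees(np.arctan2(d[1],d[0])),"far",np.linalg.norm(st-c,axis=1).max())
m=box(270,140,375,240)&(h>.005)&(h<.022)&(S<40); P=W[m][:,:2]
c,r=cv2.minEnclosingCircle(P.astype(np.float32)); print("foot",c,r)
m=box(300,150,345,190)&(V<60)&(h>.2); print("ball",np.nanmean(W[m],0),np.nanmax(W[m][:,2]))
m=box(280,140,375,240)&(H>22)&(H<35)&(S>120);print("yellow",np.nanmean(W[m],0))
m=box(180,170,225,200)&((H<8)|(H>172))&(S>150); P=W[m]; print("handle",np.nanmin(P,0),np.nanmax(P,0),np.nanmean(P,0)); 
m=box(135,190,225,310)&(H>100)&(H<125)&(S>120)&(h>.035)&(h<.05); print("tray",cv2.minAreaRect(W[m][:,:2].astype(np.float32)))
m=(h>.19)&(h<.23)&box(262,110,385,240)&(V>100); n,l,s,cc=cv2.connectedComponentsWithStats(m.astype(np.uint8))
for i in range(1,n):
    if s[i,4]>4: q=W[l==i]; print("peg",cc[i],np.nanmean(q,0).round(3),s[i,4])
for n,b in(("reag",(225,135,262,178)),("red",(440,200,468,228)),("beak",(470,240,510,280))):
    m=box(*b)&(h>.04); print(n,np.nanmean(W[m],0).round(3),np.nanmax(h[m]))
E
```

```text
bench z 0.000520948145283695
A 325 z 0.008760099019074374<stdin>:17: RuntimeWarning: Mean of empty slice.
  ret = um.true_divide(
Traceback (most recent call last):
ValueError: zero-size array to reduction operation maximum which has no identity
```

```bash
cat > meas.py <<'E'
from h import *
import sys
def rings(im,W,boxes):
    hsv=cv2.cvtColor(im,cv2.COLOR_RGB2HSV).astype(int); v,u=np.mgrid[0:480,0:640]; out={}
    for n,b in boxes.items():
        m=(u>b[0])&(u<b[2])&(v>b[1])&(v<b[3])&(hsv[...,2]>110)&(hsv[...,1]<60)&np.isfinite(W[...,2])&(W[...,2]>.003)&(W[...,2]<.02)
        uu=W[m][:,:2]; c=uu[np.argsort(uu[:,0])[-50:]].mean(0)-[.008,0]
        for _ in range(40):
            r=np.linalg.norm(uu-c,axis=1); q=uu[(r>.015)&(r<.034)]
            sol=np.linalg.lstsq(np.c_[2*q,np.ones(len(q))],(q**2).sum(1),rcond=None)[0]; c=.5*c+.5*sol[:2]
        st=uu[np.linalg.norm(uu-c,axis=1)>.045]; d=st.mean(0)-c
        print(n,len(uu),c.round(4),"r",np.sqrt(sol[2]+(sol[:2]**2).sum()).round(4),"dir",np.degrees(np.arctan2(d[1],d[0])).round(1),"far",np.linalg.norm(st-c,axis=1).max().round(3))
def pegs(W,im,b=(255,100,390,245)):
    h=W[...,2]; v,u=np.mgrid[0:480,0:640]
    m=(h>.19)&(h<.215)&(u>b[0])&(u<b[2])&(v>b[1])&(v<b[3])&(im.max(2)>100)
    n,l,s,cc=cv2.connectedComponentsWithStats(m.astype(np.uint8))
    for i in range(1,n):
        if s[i,4]>3: print("peg",cc[i].round(),np.nanmean(W[l==i],0).round(4),s[i,4])
E
python3 - <<'E'
from meas import *
z=np.load("top0.npz"); im,W=z["im"],z["W"]; hsv=cv2.cvtColor(im,cv2.COLOR_RGB2HSV).astype(int)
H,S,V=hsv[...,0],hsv[...,1],hsv[...,2]
h=W[...,2]
v,u=np.mgrid[0:480,0:640]; ok=np.isfinite(h)
def box(a,b,c,d): return (u>a)&(u<c)&(v>b)&(v<d)&ok
rings(im,W,{"A":(275,245,320,312),"B":(390,255,435,320)}); pegs(W,im)
m=box(270,140,375,240)&(h>.008)&(h<.022)&(S<60)&(V>60); print("foot",cv2.minEnclosingCircle(W[m][:,:2].astype(np.float32)))
m=box(300,150,345,190)&(V<60)&(h>.2); print("ball",W[m].mean(0),W[m][:,2].max())
m=box(280,140,375,240)&(H>22)&(H<35)&(S>120);print("yellow",W[m].mean(0))
m=box(180,170,225,200)&((H<8)|(H>172))&(S>150); P=W[m]; print("handle",P.min(0),P.max(0),P.mean(0)); 
m=box(135,190,225,310)&(H>100)&(H<125)&(S>120)&(h>.035)&(h<.05); r=cv2.minAreaRect(W[m][:,:2].astype(np.float32)); print("tray",r)
for n,b in(("reag",(225,135,262,178)),("red",(440,200,468,228)),("beak",(470,240,510,280))):
    m=box(*b)&(h>.04); print(n,W[m].mean(0).round(3),h[m].max())
m=box(135,200,190,250)&(h>.18)&(S<60); print("rim",cv2.minEnclosingCircle(W[m][:,:2].astype(np.float32)),h[m].max())
E
```

```text
A 307 [0.497  0.0039] r 0.0259 dir -162.8 far 0.101
B 322 [ 0.4707 -0.2954] r 0.026 dir 155.4 far 0.1
peg [320. 120.] [ 0.8006 -0.0636  0.202 ] 14
peg [368. 144.] [ 0.7437 -0.1692  0.2027] 16
peg [274. 148.] [0.7373 0.0382 0.2034] 12
peg [313. 170.] [ 0.6895 -0.0469  0.1918] 5
peg [329. 177.] [ 0.6724 -0.0822  0.1922] 11
peg [314. 179.] [ 0.6693 -0.0503  0.1917] 4
peg [323. 181.] [ 0.6639 -0.0679  0.193 ] 11
peg [322. 186.] [ 0.654  -0.0676  0.1911] 4
peg [371. 198.] [ 0.623  -0.1733  0.2019] 16
peg [276. 202.] [0.6171 0.0344 0.2024] 16
peg [325. 227.] [ 0.561  -0.0717  0.2025] 15
foot ((0.6811701059341431, -0.06798859685659409), 0.10041610151529312)
ball [ 0.67852072 -0.06697827  0.23165638] 0.24206056341014248
yellow [ 0.61687319 -0.07182005  0.02336225]
handle [ 0.64572851  0.16064997 -0.00282706] [0.70682383 0.26023912 0.19778946] [0.65718298 0.19319833 0.17793317]
tray ((0.5385435819625854, 0.2818770408630371), (0.23154184222221375, 0.17266036570072174), 3.9292614459991455)
reag [0.751 0.123 0.094] 0.1389740802723609
red [ 0.612 -0.387  0.054] 0.06286250590606168
beak [ 0.495 -0.466  0.067] 0.09261641465486403
rim ((0.5783597826957703, 0.28438159823417664), 0.042819444090127945) 0.20203515671762529
```

Emit:
{"name": "servo_tool", "arguments": {
  "deltas": "0.027 -0.022 0 -0.068 0.05;0.027 -0.022 0 -0.068 0.05;0.027 -0.022 0 -0.068 0.05;0.027 -0.022 0 -0.068 0.05;0.027 -0.022 0 -0.068 0.05",
  "grip_force": 30
}}

```text
time_s: 0.52
ee_pos: [0.302, 0.4653, 0.4042]
eef_rot: [[-0.812, 0.584, -0.0], [0.584, 0.812, -0.001], [0.0, -0.001, -1.0]]
force: [0.1, 0.7, 0.0]
grip_width: 0.0501
grasp_force: 0.0
```

Emit:
{"name": "servo_tool", "arguments": {
  "deltas": "0.027 -0.022 0 -0.068 0.05;0.027 -0.022 0 -0.068 0.05;0.027 -0.022 0 -0.068 0.05;0.027 -0.022 0 -0.068 0.05;0.027 -0.022 0 -0.068 0.05"
}}

```text
time_s: 0.93
ee_pos: [0.4372, 0.3551, 0.4043]
eef_rot: [[-0.57, 0.822, -0.001], [0.822, 0.57, -0.0], [0.0, -0.001, -1.0]]
force: [-0.4, 0.4, -0.0]
grip_width: 0.05
grasp_force: 0.0
```

Emit:
{"name": "servo_tool", "arguments": {
  "deltas": "0.027 -0.022 0 -0.068 0.05;0.027 -0.022 0 -0.068 0.05;0.027 -0.022 0 -0.068 0.05;0.027 -0.022 0 -0.068 0.05;0.027 -0.022 0 -0.068 0.05"
}}

```text
time_s: 1.35
ee_pos: [0.5723, 0.2451, 0.4041]
eef_rot: [[-0.263, 0.965, -0.001], [0.965, 0.263, -0.0], [0.0, -0.001, -1.0]]
force: [-0.4, 1.8, 0.7]
grip_width: 0.0501
grasp_force: 0.0
```

Emit:
{"name": "servo_tool", "arguments": {
  "deltas": "0.028 -0.021 0 -0.066 0.05;0.028 -0.021 0 -0.066 0.05;0.028 -0.021 0 -0.066 0.05;0 0 -0.033 0 0.05;0 0 -0.033 0 0.05"
}}

```text
time_s: 1.77
ee_pos: [0.6577, 0.1816, 0.3404]
eef_rot: [[-0.068, 0.998, 0.006], [0.998, 0.068, 0.001], [0.001, 0.006, -1.0]]
force: [-1.0, 0.8, -0.3]
grip_width: 0.0501
grasp_force: 0.0
```

Emit:
{"name": "servo_tool", "arguments": {
  "deltas": "0 0 0 0 0.05;0 0 0 0 0.005;0 0 0 0 0.005;0 0 0 0 0.005;0 0 0 0 0.005"
}}

```text
time_s: 2.18
ee_pos: [0.6555, 0.1841, 0.3418]
eef_rot: [[-0.073, 0.997, 0.003], [0.997, 0.073, 0.001], [0.0, 0.003, -1.0]]
force: [-3.0, 0.5, 4.4]
grip_width: 0.0139
grasp_force: 29.6
```

Emit:
{"name": "servo_tool", "arguments": {
  "deltas": "0 0 0 0 0.005;0 0 0 0 0.005;0 0 0 0 0.005"
}}

```text
time_s: 2.43
ee_pos: [0.6555, 0.184, 0.3417]
eef_rot: [[-0.072, 0.997, 0.003], [0.997, 0.072, 0.001], [0.001, 0.003, -1.0]]
force: [-5.6, 0.2, 7.6]
grip_width: 0.014
grasp_force: 29.9
```

```bash
python3 - <<'E'
from h import *
c=np.array([.5784,.2846]);a=np.radians(3.93)
R=np.array([[np.cos(a),-np.sin(a)],[np.sin(a),np.cos(a)]])
st=robot.get_state(); p=st["ee_pos"]; print(p,st["grip_width"],st["grasp_force"],st["force"])
l=R.T@(p[:2]-c); print("local",l, "ang",np.degrees(np.arctan2(p[2]-.155-.15,l[0])),np.hypot(l[0],p[2]-.305))
th=np.linspace(25,175,21); P=np.array([[*(R@[.078*np.cos(t),0]),.078*np.sin(t)] for t in np.radians(th)])
print(np.diff(P,axis=0).round(4))
E
```

```text
[0.65546607 0.18404138 0.34172791] 0.013973504713935408 29.943036139011383 [-5.63802345  0.23327629  7.6373837 ]
local [ 0.06999279 -0.10560409] ang 27.68772473852534 0.0790438534621245
[[-0.0049 -0.0003  0.0089]
 [-0.006  -0.0004  0.0082]
 [-0.007  -0.0005  0.0074]
 [-0.0079 -0.0005  0.0064]
 [-0.0087 -0.0006  0.0053]
 [-0.0093 -0.0006  0.0041]
 [-0.0098 -0.0007  0.0029]
 [-0.0101 -0.0007  0.0016]
 [-0.0102 -0.0007  0.0002]
 [-0.0101 -0.0007 -0.0011]
 [-0.0099 -0.0007 -0.0024]
 [-0.0095 -0.0007 -0.0037]
 [-0.0089 -0.0006 -0.0049]
 [-0.0082 -0.0006 -0.006 ]
 [-0.0074 -0.0005 -0.0071]
 [-0.0064 -0.0004 -0.008 ]
 [-0.0053 -0.0004 -0.0087]
 [-0.0041 -0.0003 -0.0093]
 [-0.0028 -0.0002 -0.0098]
 [-0.0015 -0.0001 -0.0101]]
```

Emit:
{"name": "servo_tool", "arguments": {
  "deltas": "-0.0049 -0.0003 0.0089 0 0.005;-0.006 -0.0004 0.0082 0 0.005;-0.007 -0.0005 0.0074 0 0.005;-0.0079 -0.0005 0.0064 0 0.005;-0.0087 -0.0006 0.0053 0 0.005"
}}

```text
time_s: 2.85
ee_pos: [0.6228, 0.1816, 0.3799]
eef_rot: [[-0.072, 0.997, 0.013], [0.997, 0.072, 0.002], [0.001, 0.013, -1.0]]
force: [12.6, 1.4, 6.0]
grip_width: 0.0137
grasp_force: 29.3
```

Emit:
{"name": "servo_tool", "arguments": {
  "deltas": "-0.0093 -0.0006 0.0041 0 0.005;-0.0098 -0.0007 0.0029 0 0.005;-0.0101 -0.0007 0.0016 0 0.005;-0.0102 -0.0007 0.0002 0 0.005;-0.0101 -0.0007 -0.0011 0 0.005"
}}

```text
time_s: 3.27
ee_pos: [0.573, 0.1783, 0.389]
eef_rot: [[-0.072, 0.997, 0.014], [0.997, 0.072, 0.003], [0.002, 0.014, -1.0]]
force: [7.2, 3.1, 7.1]
grip_width: 0.0136
grasp_force: 30.9
```

Emit:
{"name": "servo_tool", "arguments": {
  "deltas": "-0.0099 -0.0007 -0.0024 0 0.005;-0.0095 -0.0007 -0.0037 0 0.005;-0.0089 -0.0006 -0.0049 0 0.005;-0.0082 -0.0006 -0.006 0 0.005;-0.0074 -0.0005 -0.0071 0 0.005"
}}

```text
time_s: 3.68
ee_pos: [0.5286, 0.1752, 0.3627]
eef_rot: [[-0.072, 0.997, 0.01], [0.997, 0.072, 0.002], [0.002, 0.01, -1.0]]
force: [7.5, 1.4, 6.2]
grip_width: 0.0136
grasp_force: 34.2
```

Emit:
{"name": "servo_tool", "arguments": {
  "deltas": "-0.0064 -0.0004 -0.008 0 0.005;-0.0053 -0.0004 -0.0087 0 0.005;-0.0041 -0.0003 -0.0093 0 0.005;-0.0028 -0.0002 -0.0098 0 0.005;-0.0015 -0.0001 -0.0101 0 0.005"
}}

```text
time_s: 4.1
ee_pos: [0.5078, 0.1739, 0.3156]
eef_rot: [[-0.072, 0.997, 0.005], [0.997, 0.072, 0.002], [0.001, 0.005, -1.0]]
force: [-1.5, 1.5, 9.0]
grip_width: 0.0135
grasp_force: 37.4
```

Emit:
{"name": "servo_tool", "arguments": {
  "deltas": "0 0 0 0 0.005;0 0 0 0 0.005;0 0 0 0 0.005;0 0 0 0 0.005;0 0 0 0 0.005"
}}

```text
time_s: 4.52
ee_pos: [0.5079, 0.1738, 0.314]
eef_rot: [[-0.072, 0.997, 0.003], [0.997, 0.072, 0.001], [0.001, 0.003, -1.0]]
force: [3.1, 2.9, -0.8]
grip_width: 0.0139
grasp_force: 36.7
```

Emit:
{"name": "servo_tool", "arguments": {
  "deltas": "0 0 0 0 0.005;0 0 0 0 0.005;0 0 0 0 0.005;0 0 0 0 0.005;0 0 0 0 0.005"
}}

```text
time_s: 4.93
ee_pos: [0.5079, 0.1738, 0.314]
eef_rot: [[-0.072, 0.997, 0.003], [0.997, 0.072, 0.001], [0.001, 0.003, -1.0]]
force: [2.6, 4.0, -1.0]
grip_width: 0.0136
grasp_force: 36.7
```

```bash
python3 - <<'E'
from h import *
im,d,ci=cam("top"); im2,_,_=cam("side")
save("tip",np.hstack([cv2.resize(im[180:320,120:260],(400,400)),cv2.resize(im2[140:290,160:310],(400,400))]))
E
```

```text
(no output)
```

View pics/tip.png

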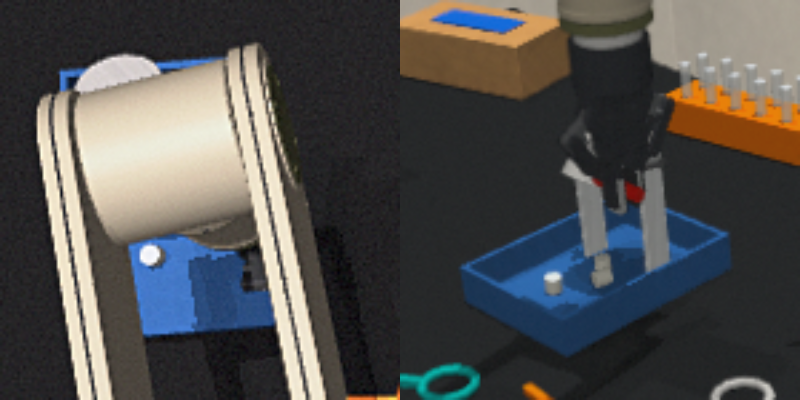

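The stones are out: one at crop px (553,282) and a cluster at (600,270). I'm swinging the jar back.

Emit:
{"name": "servo_tool", "arguments": {
  "deltas": "0.0015 0.0001 0.0101 0 0.005;0.0028 0.0002 0.0098 0 0.005;0.0041 0.0003 0.0093 0 0.005;0.0053 0.0004 0.0087 0 0.005;0.0064 0.0004 0.008 0 0.005"
}}

```text
time_s: 5.45
ee_pos: [0.527, 0.1751, 0.3581]
eef_rot: [[-0.072, 0.997, -0.003], [0.997, 0.072, 0.0], [0.001, -0.003, -1.0]]
force: [-0.4, 4.2, -7.6]
grip_width: 0.0141
grasp_force: 33.3
```

Emit:
{"name": "servo_tool", "arguments": {
  "deltas": "0.0074 0.0005 0.0071 0 0.005;0.0082 0.0006 0.006 0 0.005;0.0089 0.0006 0.0049 0 0.005;0.0095 0.0007 0.0037 0 0.005;0.0099 0.0007 0.0024 0 0.005"
}}

```text
time_s: 5.87
ee_pos: [0.5707, 0.1781, 0.385]
eef_rot: [[-0.073, 0.997, -0.002], [0.997, 0.073, 0.0], [0.0, -0.002, -1.0]]
force: [-11.1, -2.7, 15.2]
grip_width: 0.0137
grasp_force: 34.5
```

Emit:
{"name": "servo_tool", "arguments": {
  "deltas": "0.0101 0.0007 0.0011 0 0.005;0.0102 0.0007 -0.0002 0 0.005;0.0101 0.0007 -0.0016 0 0.005;0.0098 0.0007 -0.0029 0 0.005;0.0093 0.0006 -0.0041 0 0.005"
}}

```text
time_s: 6.28
ee_pos: [0.6206, 0.1815, 0.3762]
eef_rot: [[-0.072, 0.997, -0.002], [0.997, 0.072, 0.0], [0.0, -0.002, -1.0]]
force: [-7.6, 0.3, 4.1]
grip_width: 0.0137
grasp_force: 35.0
```

Emit:
{"name": "servo_tool", "arguments": {
  "deltas": "0.0087 0.0006 -0.0053 0 0.005;0.0079 0.0005 -0.0064 0 0.005;0.007 0.0005 -0.0074 0 0.005;0.006 0.0004 -0.0082 0 0.005;0.0049 0.0003 -0.0089 0 0.005"
}}

```text
time_s: 6.7
ee_pos: [0.6551, 0.1837, 0.3396]
eef_rot: [[-0.072, 0.997, -0.001], [0.997, 0.072, -0.0], [0.0, -0.001, -1.0]]
force: [-6.1, 1.1, 3.5]
grip_width: 0.0137
grasp_force: 36.4
```

Emit:
{"name": "servo_tool", "arguments": {
  "deltas": "0 0 -0.003 0 0.005;0 0 0 0 0.005;0 0 0 0 0.005"
}}

```text
time_s: 6.95
ee_pos: [0.6556, 0.1837, 0.337]
eef_rot: [[-0.072, 0.997, 0.002], [0.997, 0.072, 0.0], [0.0, 0.002, -1.0]]
force: [2.8, 1.8, 3.1]
grip_width: 0.0137
grasp_force: 36.6
```

Emit:
{"name": "servo_tool", "arguments": {
  "deltas": "0 0 -0.004 0 0.005;0 0 -0.003 0 0.005;0 0 0 0 0.005;0 0 0 0 0.04;0 0 0 0 0.04"
}}

```text
time_s: 7.37
ee_pos: [0.6553, 0.1834, 0.3303]
eef_rot: [[-0.072, 0.997, 0.002], [0.997, 0.072, -0.0], [-0.0, 0.002, -1.0]]
force: [0.7, -0.1, 0.3]
grip_width: 0.0368
grasp_force: 0.0
```

Emit:
{"name": "servo_tool", "arguments": {
  "deltas": "0 0 0 0 0.04;0 0 0 0 0.05;0 0 0.035 0 0.05;0 0 0.035 0 0.05;0 0 0.03 0 0.05"
}}

```text
time_s: 7.78
ee_pos: [0.6551, 0.1834, 0.4292]
eef_rot: [[-0.072, 0.997, -0.002], [0.997, 0.072, -0.0], [-0.0, -0.002, -1.0]]
force: [0.5, 0.2, 0.9]
grip_width: 0.0502
grasp_force: 0.0
```

Emit:
{"name": "servo_tool", "arguments": {
  "deltas": "0 -0.03 0 0 0.05;0 -0.03 0 0 0.05;0 -0.03 0 0 0.05;0 -0.02 0 0 0.05;0 0 0 0 0.05"
}}

```text
time_s: 8.2
ee_pos: [0.6553, 0.0694, 0.4279]
eef_rot: [[-0.068, 0.998, -0.001], [0.998, 0.068, -0.002], [-0.002, -0.001, -1.0]]
force: [-0.7, 0.0, -0.3]
grip_width: 0.0499
grasp_force: 0.0
```

```bash
python3 - <<'E'
from meas import *
im,d,ci=cam("top"); W=cloud(d,ci); im2,_,_=cam("side")
save("jar",np.hstack([cv2.resize(im[150:350,120:320],(400,400)),cv2.resize(im2[140:340,160:360],(400,400))]))
h=W[...,2]; v,u=np.mgrid[0:480,0:640]
m=(u>135)&(u<200)&(v>195)&(v<255)&(h>.18)&(im.max(2)-im.min(2)<40); print("rim",cv2.minEnclosingCircle(W[m][:,:2].astype(np.float32)),np.percentile(h[m],[50,99]))
hsv=cv2.cvtColor(im,cv2.COLOR_RGB2HSV).astype(int)
m=(u>180)&(u<235)&(v>170)&(v<205)&((hsv[...,0]<8)|(hsv[...,0]>172))&(hsv[...,1]>150)&(h>.1);print("handle",m.sum(), W[m].mean(0) if m.sum() else 0)
rings(im,W,{"A":(265,240,330,312),"B":(390,250,445,320)}) ;pegs(W,im)
z=np.load("top0.npz"); im,W=z["im"],z["W"]; h=W[...,2]; hsv=cv2.cvtColor(im,cv2.COLOR_RGB2HSV).astype(int)
m=(u>280)&(u<375)&(v>140)&(v<245)&(hsv[...,0]>22)&(hsv[...,0]<35)&(hsv[...,1]>120)&(h<.019)&(h>.01);q=W[m];print("yellow",m.sum(),q.mean(0),q.min(0),q.max(0),cv2.minAreaRect(q[:,:2].astype(np.float32)))
E
```

```text
rim ((0.5296033024787903, 0.2141888439655304), 0.12677553296089172) [0.66287715 0.6677874 ]
handle 56 [0.65534531 0.16948152 0.18908951]
A 302 [0.4969 0.004 ] r 0.0258 dir -162.9 far 0.101
B 319 [ 0.4708 -0.2956] r 0.0259 dir 155.3 far 0.101
peg [320. 120.] [ 0.7995 -0.0638  0.2006] 18
peg [368. 144.] [ 0.7436 -0.1692  0.2031] 16
peg [332. 167.] [ 0.6949 -0.0893  0.1906] 4
peg [314. 169.] [ 0.6921 -0.049   0.1908] 4
peg [316. 178.] [ 0.6708 -0.0525  0.1932] 14
peg [333. 179.] [ 0.6679 -0.0902  0.191 ] 6
peg [323. 180.] [ 0.6661 -0.0684  0.1934] 9
peg [372. 197.] [ 0.6236 -0.1735  0.2029] 14
peg [325. 227.] [ 0.5609 -0.0717  0.2033] 15
yellow 29 [ 0.61886293 -0.0726874   0.01626468] [ 0.60088656 -0.08165282  0.01206242] [ 0.63660375 -0.0596243   0.0184379 ] ((0.6189634799957275, -0.07068196684122086), (0.035749807953834534, 0.021801553666591644), 1.2576253414154053)
```

View pics/jar.png

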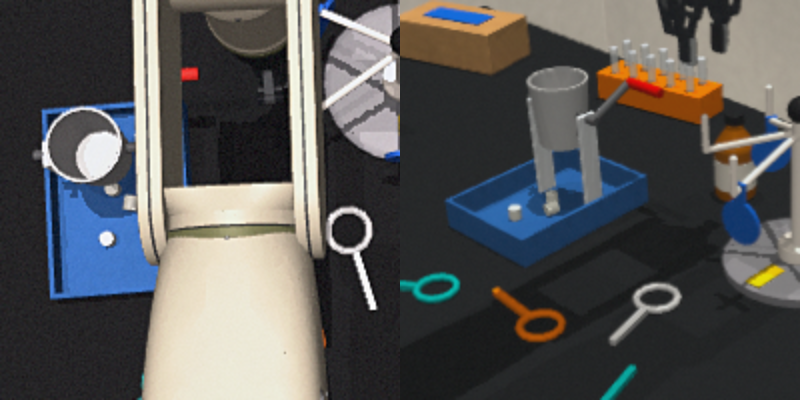

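The jar is upright and empty, with three stones in the tray at left-crop px (111,188), (130,203) and (107,239). Next I grip the empty front-left peg and turn the tree +60°.

Emit:
{"name": "servo_tool", "arguments": {
  "deltas": "-0.01 -0.009 0 0.12 0.04;-0.01 -0.009 0 0.12 0.04;-0.01 -0.009 0 0.12 0.04;-0.008 -0.008 0 0.12 0.04;0 0 0 0.01 0.04"
}}

```text
time_s: 8.72
ee_pos: [0.6164, 0.0387, 0.4285]
eef_rot: [[-0.539, 0.843, -0.001], [0.843, 0.539, -0.0], [0.0, -0.001, -1.0]]
force: [0.2, -0.1, 0.5]
grip_width: 0.0403
grasp_force: 0.0
```

Emit:
{"name": "servo_tool", "arguments": {
  "deltas": "0 0 -0.03 0 0.04;0 0 -0.03 0 0.04;0 0 -0.02 0 0.04;0 0 0 0 0.002;0 0 0 0 0.002"
}}

```text
time_s: 9.13
ee_pos: [0.617, 0.0396, 0.3472]
eef_rot: [[-0.532, 0.847, -0.003], [0.847, 0.532, 0.0], [0.002, -0.003, -1.0]]
force: [0.1, -0.2, -0.3]
grip_width: 0.0169
grasp_force: 0.0
```

Emit:
{"name": "servo_tool", "arguments": {
  "deltas": "0 0 0 0 0.002;0 0 0 0 0.002;0 0 0 0 0.002;0 0 0 0 0.002"
}}

```text
time_s: 9.47
ee_pos: [0.6174, 0.0391, 0.3494]
eef_rot: [[-0.533, 0.846, 0.001], [0.846, 0.533, 0.001], [0.0, 0.001, -1.0]]
force: [0.3, 5.4, -5.8]
grip_width: 0.0078
grasp_force: 30.8
```

```bash
python3 - <<'E'
import numpy as np
for a0,a1,n in((122,182,12),(122,242,24)):
    t=np.radians(np.linspace(a0,a1,n+1)); print(np.diff(.12*np.c_[np.cos(t),np.sin(t)],axis=0).round(4))
E
```

```text
[[-0.0086 -0.0059]
 [-0.0081 -0.0067]
 [-0.0075 -0.0073]
 [-0.0068 -0.008 ]
 [-0.0061 -0.0085]
 [-0.0053 -0.009 ]
 [-0.0045 -0.0094]
 [-0.0037 -0.0098]
 [-0.0028 -0.0101]
 [-0.0019 -0.0103]
 [-0.001  -0.0104]
 [-0.0001 -0.0105]]
[[-0.0086 -0.0059]
 [-0.0081 -0.0067]
 [-0.0075 -0.0073]
 [-0.0068 -0.008 ]
 [-0.0061 -0.0085]
 [-0.0053 -0.009 ]
 [-0.0045 -0.0094]
 [-0.0037 -0.0098]
 [-0.0028 -0.0101]
 [-0.0019 -0.0103]
 [-0.001  -0.0104]
 [-0.0001 -0.0105]
 [ 0.0008 -0.0104]
 [ 0.0017 -0.0103]
 [ 0.0026 -0.0101]
 [ 0.0035 -0.0099]
 [ 0.0043 -0.0095]
 [ 0.0052 -0.0091]
 [ 0.0059 -0.0086]
 [ 0.0067 -0.0081]
 [ 0.0073 -0.0075]
 [ 0.008  -0.0068]
 [ 0.0085 -0.0061]
 [ 0.009  -0.0053]]
```

Emit:
{"name": "servo_tool", "arguments": {
  "deltas": "-0.0086 -0.0059 0 0.087 0.002;-0.0081 -0.0067 0 0.087 0.002;-0.0075 -0.0073 0 0.087 0.002;-0.0068 -0.008 0 0.087 0.002;-0.0061 -0.0085 0 0.087 0.002"
}}

```text
time_s: 9.88
ee_pos: [0.5793, 0.0028, 0.3494]
eef_rot: [[-0.842, 0.539, -0.001], [0.539, 0.842, 0.002], [0.002, 0.001, -1.0]]
force: [-7.0, 6.3, -1.4]
grip_width: 0.0077
grasp_force: 31.2
```

Emit:
{"name": "servo_tool", "arguments": {
  "deltas": "-0.0053 -0.009 0 0.087 0.002;-0.0045 -0.0094 0 0.087 0.002;-0.0037 -0.0098 0 0.087 0.002;-0.0028 -0.0101 0 0.087 0.002;-0.0019 -0.0103 0 0.087 0.002"
}}

```text
time_s: 10.3
ee_pos: [0.56, -0.0462, 0.3493]
eef_rot: [[-0.991, 0.134, -0.006], [0.134, 0.991, 0.001], [0.006, 0.001, -1.0]]
force: [-19.2, 4.5, 4.6]
grip_width: 0.0075
grasp_force: 31.9
```

Emit:
{"name": "servo_tool", "arguments": {
  "deltas": "-0.001 -0.0104 0 0.087 0.002;-0.0001 -0.0105 0 0.087 0.002;0 0 0 0 0.002;0 0 0 0 0.04;0 0 0 0 0.04"
}}

```text
time_s: 10.72
ee_pos: [0.5613, -0.0681, 0.3506]
eef_rot: [[-0.999, -0.034, 0.003], [-0.034, 0.999, -0.001], [-0.003, -0.001, -1.0]]
force: [0.1, -0.3, 1.1]
grip_width: 0.031
grasp_force: 0.0
```

Emit:
{"name": "servo_tool", "arguments": {
  "deltas": "0 0 0 0 0.04;0 0 0.03 0 0.04;0 0 0.03 0 0.04;0 0 0.02 0 0.04"
}}

```text
time_s: 11.05
ee_pos: [0.5614, -0.0674, 0.4324]
eef_rot: [[-0.999, -0.035, 0.004], [-0.035, 0.999, -0.001], [-0.004, -0.001, -1.0]]
force: [1.1, -0.1, -0.3]
grip_width: 0.0401
grasp_force: 0.0
```

Emit:
{"name": "servo_tool", "arguments": {
  "deltas": "-0.0243 0.0107 0 0.053 0.03;-0.0243 0.0107 0 0.053 0.03;-0.0243 0.0107 0 0.053 0.03;-0.0243 0.0107 0 0.053 0.03;-0.0243 0.0107 0 0.053 0.03",
  "grip_force": 40
}}

```text
time_s: 11.47
ee_pos: [0.4386, -0.0134, 0.4297]
eef_rot: [[-0.955, -0.298, 0.002], [-0.298, 0.955, -0.0], [-0.002, -0.001, -1.0]]
force: [-0.5, 0.2, 1.2]
grip_width: 0.0303
grasp_force: 0.0
```

Emit:
{"name": "servo_tool", "arguments": {
  "deltas": "0 0 -0.034 0 0.03;0 0 -0.034 0 0.03;0 0 -0.034 0 0.03;0 0 -0.034 0 0.03;0 0 -0.034 0 0.03"
}}

```text
time_s: 11.88
ee_pos: [0.4399, -0.0138, 0.2586]
eef_rot: [[-0.955, -0.296, 0.004], [-0.296, 0.955, -0.001], [-0.003, -0.002, -1.0]]
force: [1.2, -1.1, -0.1]
grip_width: 0.03
grasp_force: 0.0
```

```bash
python3 - <<'E'
from meas import *
im,d,ci=cam("top"); W=cloud(d,ci); im2,_,ci2=cam("side")
save("gA",np.hstack([cv2.resize(im[210:330,240:360],(400,400)),cv2.resize(im2[220:370,210:360],(400,400))]))
pegs(W,im)
rings(im,W,{"A":(265,240,330,312),"B":(390,250,445,320)})
print(robot.get_state()["ee_pos"])
E
```

```text
peg [321. 120.] [ 0.7996 -0.0659  0.2011] 17
peg [368. 145.] [ 0.741  -0.1702  0.2025] 16
peg [274. 148.] [0.7383 0.0368 0.2017] 14
peg [316. 178.] [ 0.6716 -0.0527  0.1921] 12
peg [328. 177.] [ 0.6713 -0.081   0.1947] 9
peg [323. 181.] [ 0.6647 -0.068   0.1923] 14
peg [371. 198.] [ 0.6224 -0.1717  0.2019] 12
peg [275. 201.] [0.6198 0.0353 0.2019] 13
peg [324. 227.] [ 0.5611 -0.0695  0.2023] 15
A 4 [ 0. -0.] r 0.0 dir -3.4 far 0.404
B 327 [ 0.4709 -0.2956] r 0.026 dir 155.4 far 0.102
[ 0.4369871  -0.01342028  0.25396207]
```

View pics/gA.png

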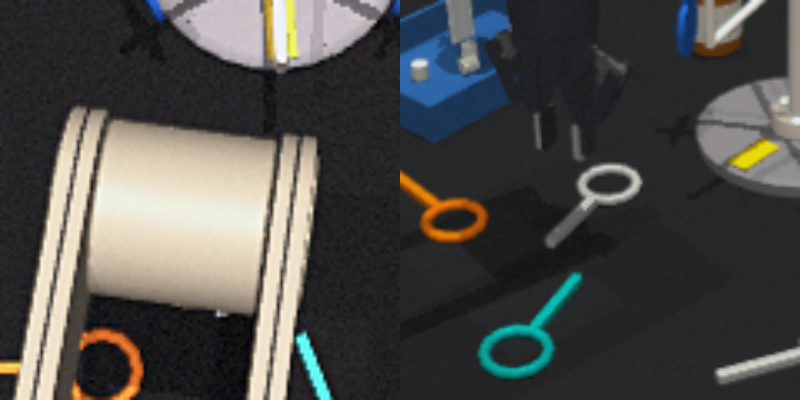

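Emit:
{"name": "servo_tool", "arguments": {
  "deltas": "0 0 -0.036 0 0.03;0 0 -0.03 0 0.03;0 0 0 0 0.03;0 0 0 0 0.03"
}}

```text
time_s: 12.32
ee_pos: [0.4397, -0.0139, 0.1937]
eef_rot: [[-0.955, -0.296, -0.001], [-0.296, 0.955, 0.0], [0.001, 0.0, -1.0]]
force: [0.0, -0.2, 0.4]
grip_width: 0.0296
grasp_force: 0.0
```

Emit:
{"name": "servo_tool", "arguments": {
  "deltas": "0 0 -0.018 0 0.03;0 0 0 0 0.03;0 0 0 0 0.002;0 0 0 0 0.002;0 0 0 0 0.002"
}}

```text
time_s: 12.73
ee_pos: [0.4406, -0.014, 0.1773]
eef_rot: [[-0.955, -0.296, 0.003], [-0.296, 0.955, -0.0], [-0.003, -0.001, -1.0]]
force: [-1.9, -0.0, 6.6]
grip_width: 0.0071
grasp_force: 40.1
```

Emit:
{"name": "servo_tool", "arguments": {
  "deltas": "0 0 0 0 0.002;0 0 0 0 0.002;0 0 0 0 0.002"
}}

```text
time_s: 12.98
ee_pos: [0.4406, -0.014, 0.1773]
eef_rot: [[-0.955, -0.296, 0.003], [-0.296, 0.955, -0.001], [-0.003, -0.001, -1.0]]
force: [-2.0, 0.5, 6.4]
grip_width: 0.0073
grasp_force: 40.1
```

Emit:
{"name": "servo_tool", "arguments": {
  "deltas": "0 0 0.02 0 0.002;0 0 0.03 0 0.002;0 0 0.03 0 0.002;0 0 0.03 0 0.002;0 0 0.03 0 0.002"
}}

```text
time_s: 13.4
ee_pos: [0.4392, -0.0138, 0.3178]
eef_rot: [[-0.955, -0.296, 0.002], [-0.296, 0.955, -0.0], [-0.001, -0.001, -1.0]]
force: [1.0, -0.6, -1.5]
grip_width: 0.0075
grasp_force: 39.3
```

Emit:
{"name": "servo_tool", "arguments": {
  "deltas": "0 0 0.03 0 0.002;0 0 0.03 0 0.002;0 0 0.02 0 0.002;0 0 0 0 0.002;0 0 0 0 0.002"
}}

```text
time_s: 13.82
ee_pos: [0.4396, -0.0139, 0.3974]
eef_rot: [[-0.955, -0.296, 0.005], [-0.296, 0.955, -0.001], [-0.004, -0.002, -1.0]]
force: [-0.3, -0.5, -1.7]
grip_width: 0.0072
grasp_force: 39.3
```

```bash
python3 - <<'E'
from meas import *
im2,d,ci2=cam("side"); W=cloud(d,ci2); p=robot.get_state()["ee_pos"]; print(p)
uv=proj([p-[0,0,.155]],ci2)[0].astype(int); print(uv)
u0,v0=uv; save("hA",cv2.resize(im2[max(v0-75,0):v0+75,u0-75:u0+75],(500,500)))
hsv=cv2.cvtColor(im2,cv2.COLOR_RGB2HSV).astype(int)
v,u=np.mgrid[0:480,0:640]
m=(abs(u-u0)<75)&(abs(v-v0)<75)&(hsv[...,1]<60)&(hsv[...,2]>120)&np.isfinite(W[...,2])&(W[...,2]>.1)&(np.linalg.norm(W-(p-[0,0,.155]),axis=-1)<.11)
q=W[m]; print(len(q), q.min(0),q.max(0))
r=q[:,:2]-p[:2]; s=np.hypot(*r.T)
for a in(0.03,.05,.07,.085): k=(s>a-.01)&(s<a+.01); print(a,k.sum(),q[k].mean(0) if k.sum() else 0)
E
```

```text
[ 0.43921342 -0.01385579  0.39545412]
[267 213]
101 [ 0.39922224 -0.04881966  0.22404331] [0.5233699  0.02582039 0.27185402]
0.03 17 [ 0.47260646 -0.01502858  0.23035757]
0.05 26 [ 0.48361247 -0.02248432  0.22782976]
0.07 29 [ 0.50868279 -0.00896857  0.22770588]
0.085 41 [0.51677902 0.00653281 0.22759722]
```

View pics/hA.png

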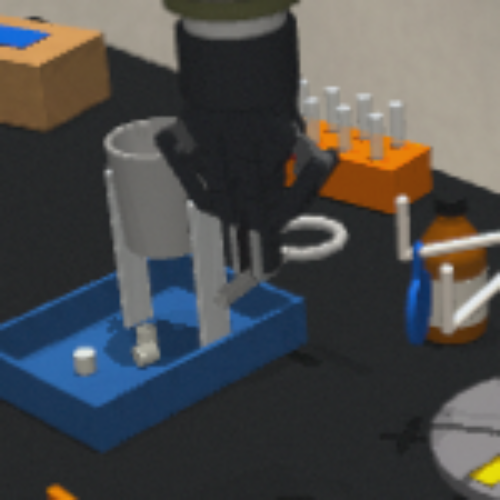

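Emit:
{"name": "servo_tool", "arguments": {
  "deltas": "0 0 0.02 0 0.002;0.012 -0.011 0 -0.058 0.002;0.012 -0.011 0 -0.058 0.002;0.012 -0.011 0 -0.058 0.002;0.012 -0.011 0 -0.058 0.002"
}}

```text
time_s: 14.28
ee_pos: [0.4873, -0.0582, 0.4129]
eef_rot: [[-0.998, -0.065, -0.003], [-0.065, 0.998, 0.001], [0.003, 0.001, -1.0]]
force: [-1.1, -0.0, -1.2]
grip_width: 0.0073
grasp_force: 39.3
```

Emit:
{"name": "servo_tool", "arguments": {
  "deltas": "0.0135 -0.012 0 -0.056 0.002;0 0 0 0 0.002;0 0 0 0 0.002;0 0 0 0 0.002"
}}

```text
time_s: 14.62
ee_pos: [0.5003, -0.0696, 0.4133]
eef_rot: [[-1.0, -0.013, -0.003], [-0.013, 1.0, 0.001], [0.003, 0.001, -1.0]]
force: [-0.1, -0.7, -2.4]
grip_width: 0.0072
grasp_force: 39.3
```

```bash
cat > held.py <<'E'
from meas import *
im,d,ci=cam("side"); W=cloud(d,ci); st=robot.get_state(); p=st["ee_pos"]; R=st["eef_rot"]; print(p)
out=-R[:2,0] if R[0,0]>0 else R[:2,0]
c=np.array([*(p[:2]-.06*out),p[2]-.177+.0045])
print("ring expected",c)
L=.12; t=np.linspace(0,2*np.pi,25)
im=im.copy()
peg=np.array([.561,-.0695])
for P,col in((c+np.c_[.026*np.cos(t),.026*np.sin(t),0*t],(255,0,0)),(np.c_[np.tile(peg,(11,1)),np.linspace(.155,.205,11)],(0,255,0))):
    for a in proj(P,ci): cv2.circle(im,tuple(int(round(x)) for x in a),0,col,-1)
u0,v0=proj([c],ci)[0].astype(int); a,b=max(v0-60,0),max(u0-80,0)
import sys; save(sys.argv[1],cv2.resize(im[a:v0+60,b:u0+80],(800,600),interpolation=cv2.INTER_NEAREST))
E
python3 held.py hA2
```

```text
[ 0.50025259 -0.06944053  0.41369664]
ring expected [ 0.56024711 -0.06863815  0.24119664]
```

View pics/hA2.png

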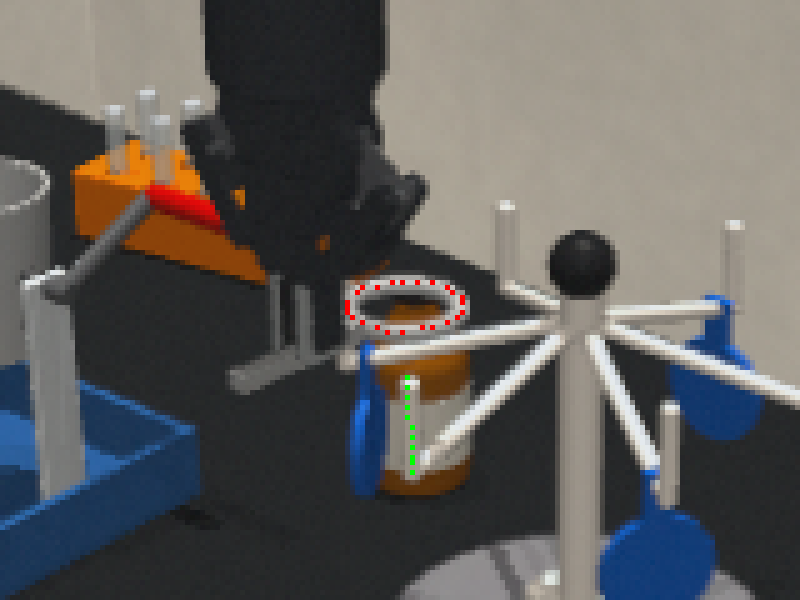

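The held ring (405,305) matches the predicted red circle, and the peg (410,380) lies directly below it. I'm lowering it and letting go.

Emit:
{"name": "servo_tool", "arguments": {
  "deltas": "0 0 -0.02 0 0.002;0 0 -0.02 0 0.002;0 0 -0.015 0 0.002;0 0 -0.009 0 0.002;0 0 0 0 0.002"
}}

```text
time_s: 15.08
ee_pos: [0.4997, -0.0692, 0.3482]
eef_rot: [[-1.0, -0.013, -0.004], [-0.013, 1.0, 0.001], [0.004, 0.001, -1.0]]
force: [-0.3, -0.8, -1.9]
grip_width: 0.0074
grasp_force: 39.3
```

Emit:
{"name": "servo_tool", "arguments": {
  "deltas": "0 0 0 0 0.002;0 0 0 0 0.05;0 0 0 0 0.05;0 0 0 0 0.05;0 0 0 0 0.05"
}}

```text
time_s: 15.5
ee_pos: [0.5012, -0.07, 0.3518]
eef_rot: [[-1.0, -0.012, 0.002], [-0.012, 1.0, -0.0], [-0.002, -0.0, -1.0]]
force: [0.2, 0.4, -0.5]
grip_width: 0.0498
grasp_force: 0.0
```

Emit:
{"name": "servo_tool", "arguments": {
  "deltas": "0 0 0 0 0.05;0 0 0 0 0.05;0 0 0 0 0.05;0 0 0 0 0.05;0 0 0 0 0.05"
}}

```text
time_s: 15.92
ee_pos: [0.5009, -0.0699, 0.3507]
eef_rot: [[-1.0, -0.012, -0.0], [-0.012, 1.0, -0.0], [0.0, -0.0, -1.0]]
force: [0.0, 1.0, -0.0]
grip_width: 0.05
grasp_force: 0.0
```

```bash
python3 - <<'E'
from meas import *
im,d,ci=cam("side"); np.savez("hang1.npz",W=cloud(d,ci),im=im)
u0,v0=proj([[.561,-.07,.14]],ci)[0].astype(int); save("hang1",cv2.resize(im[v0-75:v0+75,u0-100:u0+100],(800,600),interpolation=cv2.INTER_NEAREST)); print(u0,v0,robot.get_state()["time_s"])
E
```

```text
326 241 15.9667
```

View pics/hang1.png

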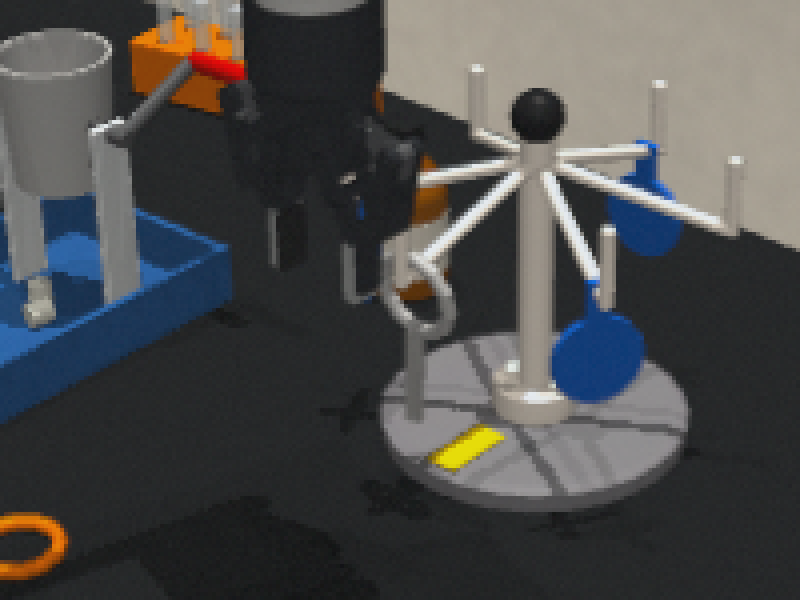

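Emit:
{"name": "servo_tool", "arguments": {
  "deltas": "0 0 0.03 0 0.05;0 0 0.03 0 0.05;0 0 0.02 0 0.04;0.0108 0.0096 0 -0.112 0.04;0.0108 0.0096 0 -0.112 0.04"
}}

```text
time_s: 16.38
ee_pos: [0.523, -0.0509, 0.4332]
eef_rot: [[-0.976, 0.216, 0.004], [0.216, 0.976, -0.001], [-0.004, -0.0, -1.0]]
force: [0.4, 0.4, -0.7]
grip_width: 0.0401
grasp_force: 0.0
```

Emit:
{"name": "servo_tool", "arguments": {
  "deltas": "0.0108 0.0096 0 -0.112 0.04;0.0108 0.0096 0 -0.112 0.04;0.0108 0.0096 0 -0.112 0.04;0.0108 0.0096 0 -0.112 0.04;0.0108 0.0096 0 -0.112 0.04"
}}

```text
time_s: 16.8
ee_pos: [0.577, -0.0022, 0.4305]
eef_rot: [[-0.713, 0.701, -0.0], [0.701, 0.713, -0.0], [0.0, -0.0, -1.0]]
force: [-0.3, 0.1, 0.5]
grip_width: 0.0403
grasp_force: 0.0
```

Emit:
{"name": "servo_tool", "arguments": {
  "deltas": "0.0108 0.0096 0 -0.112 0.04;0.0108 0.0096 0 -0.112 0.04;0.0108 0.0096 0 -0.112 0.04;0.0108 0.0096 0 -0.112 0.04;0 0 0 0 0.04"
}}

```text
time_s: 17.22
ee_pos: [0.6207, 0.0372, 0.4301]
eef_rot: [[-0.339, 0.941, -0.0], [0.941, 0.339, 0.001], [0.001, 0.0, -1.0]]
force: [1.0, 0.0, 0.5]
grip_width: 0.0401
grasp_force: 0.0
```

```bash
python3 - <<'E'
from meas import *
im,d,ci=cam("top"); pegs(cloud(d,ci),im); print(robot.get_state()["ee_pos"])
im,d,ci=cam("side"); print("side view pegs"); pegs(cloud(d,ci),im,(250,150,450,300))
E
```

```text
peg [321. 120.] [ 0.7999 -0.066   0.2028] 15
peg [368. 145.] [ 0.7417 -0.1702  0.2026] 14
peg [312. 168.] [ 0.6946 -0.0441  0.1912] 6
peg [332. 168.] [ 0.6935 -0.0881  0.1919] 4
peg [316. 178.] [ 0.6701 -0.0526  0.1922] 11
peg [330. 178.] [ 0.6697 -0.0844  0.1922] 11
peg [322. 179.] [ 0.6669 -0.0678  0.1963] 8
peg [371. 198.] [ 0.6223 -0.1717  0.2023] 12
peg [324. 227.] [ 0.5609 -0.0695  0.2038] 15
[0.62004039 0.0363876  0.4301234 ]
side view pegs
peg [252. 178.] [0.6048 0.2583 0.1955] 15
peg [277. 180.] [0.6528 0.208  0.1907] 9
peg [286. 183.] [0.654  0.174  0.1912] 11
peg [345. 185.] [0.7372 0.034  0.1981] 17
peg [391. 189.] [ 0.7993 -0.0691  0.1981] 20
peg [312. 200.] [0.6175 0.0327 0.1972] 21
peg [360. 205.] [ 0.6748 -0.0739  0.1967] 78
peg [409. 208.] [ 0.7393 -0.1717  0.1977] 24
peg [326. 220.] [ 0.5592 -0.0718  0.1981] 25
peg [378. 226.] [ 0.6202 -0.1751  0.1975] 26
```

Emit:
{"name": "servo_tool", "arguments": {
  "deltas": "0 0 -0.03 0 0.04;0 0 -0.03 0 0.04;0 0 -0.02 0 0.04;0 0 0 0 0.002;0 0 0 0 0.002"
}}

```text
time_s: 17.73
ee_pos: [0.6188, 0.0351, 0.3497]
eef_rot: [[-0.345, 0.938, -0.003], [0.938, 0.345, -0.0], [0.001, -0.003, -1.0]]
force: [0.3, -0.4, 0.8]
grip_width: 0.0166
grasp_force: 0.0
```

Emit:
{"name": "servo_tool", "arguments": {
  "deltas": "0 0 0 0 0.002;0 0 0 0 0.002;0 0 0 0 0.002;0 0 0 0 0.002"
}}

```text
time_s: 18.07
ee_pos: [0.6198, 0.0355, 0.3519]
eef_rot: [[-0.344, 0.939, 0.001], [0.939, 0.344, -0.0], [-0.001, 0.001, -1.0]]
force: [-1.2, -1.4, -1.5]
grip_width: 0.007
grasp_force: 39.5
```

Emit:
{"name": "servo_tool", "arguments": {
  "deltas": "-0.0086 -0.0059 0 0.065 0.002;-0.0081 -0.0067 0 0.065 0.002;-0.0075 -0.0073 0 0.065 0.002;-0.0068 -0.008 0 0.065 0.002;-0.0061 -0.0085 0 0.065 0.002"
}}

```text
time_s: 18.48
ee_pos: [0.5825, 0.0002, 0.3519]
eef_rot: [[-0.629, 0.777, 0.002], [0.777, 0.629, 0.002], [0.0, 0.003, -1.0]]
force: [0.6, 5.6, -2.5]
grip_width: 0.0071
grasp_force: 39.8
```

Emit:
{"name": "servo_tool", "arguments": {
  "deltas": "-0.0053 -0.009 0 0.065 0.002;-0.0045 -0.0094 0 0.065 0.002;-0.0037 -0.0098 0 0.065 0.002;-0.0028 -0.0101 0 0.065 0.002;-0.0019 -0.0103 0 0.065 0.002"
}}

```text
time_s: 18.9
ee_pos: [0.5638, -0.0487, 0.3519]
eef_rot: [[-0.844, 0.536, -0.0], [0.536, 0.844, 0.002], [0.001, 0.001, -1.0]]
force: [-5.6, 4.7, 0.9]
grip_width: 0.0075
grasp_force: 40.2
```

Emit:
{"name": "servo_tool", "arguments": {
  "deltas": "-0.001 -0.0104 0 0.065 0.002;-0.0001 -0.0105 0 0.065 0.002;0.0008 -0.0104 0 0.065 0.002;0.0017 -0.0103 0 0.065 0.002;0.0026 -0.0101 0 0.065 0.002"
}}

```text
time_s: 19.32
ee_pos: [0.5678, -0.1013, 0.3519]
eef_rot: [[-0.971, 0.239, -0.001], [0.239, 0.971, 0.0], [0.001, -0.0, -1.0]]
force: [-8.2, 1.7, 2.0]
grip_width: 0.0075
grasp_force: 40.2
```

Emit:
{"name": "servo_tool", "arguments": {
  "deltas": "0.0035 -0.0099 0 0.065 0.002;0.0043 -0.0095 0 0.065 0.002;0.0052 -0.0091 0 0.065 0.002;0.0059 -0.0086 0 0.065 0.002;0.0067 -0.0081 0 0.065 0.002"
}}

```text
time_s: 19.73
ee_pos: [0.5938, -0.147, 0.3519]
eef_rot: [[-0.997, -0.083, -0.0], [-0.083, 0.997, -0.001], [0.001, -0.001, -1.0]]
force: [-5.6, 0.1, 0.7]
grip_width: 0.0074
grasp_force: 40.1
```

Emit:
{"name": "servo_tool", "arguments": {
  "deltas": "0.0073 -0.0075 0 0.065 0.002;0.008 -0.0068 0 0.065 0.002;0.0085 -0.0061 0 0.065 0.002;0.009 -0.0053 0 0.065 0.002;0 0 0 0 0.002"
}}

```text
time_s: 20.15
ee_pos: [0.6278, -0.173, 0.3519]
eef_rot: [[-0.942, -0.336, 0.002], [-0.336, 0.942, -0.001], [-0.002, -0.002, -1.0]]
force: [-1.6, -2.9, 0.4]
grip_width: 0.0074
grasp_force: 40.1
```

Emit:
{"name": "servo_tool", "arguments": {
  "deltas": "0 0 0 0 0.04;0 0 0 0 0.04;0 0 0 0 0.04;0 0 0.03 0 0.04;0 0 0.03 0 0.04"
}}

```text
time_s: 20.57
ee_pos: [0.6258, -0.1712, 0.4088]
eef_rot: [[-0.943, -0.333, -0.005], [-0.333, 0.943, 0.002], [0.004, 0.003, -1.0]]
force: [1.1, -0.5, 0.5]
grip_width: 0.0401
grasp_force: 0.0
```

Emit:
{"name": "servo_tool", "arguments": {
  "deltas": "0 0 0.02 0 0.04;-0.03 -0.014 0 -0.11 0.03;-0.03 -0.014 0 -0.11 0.03;-0.03 -0.014 0 -0.11 0.03;-0.03 -0.014 0 -0.11 0.03"
}}

```text
time_s: 20.98
ee_pos: [0.5054, -0.2277, 0.4311]
eef_rot: [[-0.994, 0.105, 0.001], [0.105, 0.994, -0.0], [-0.001, -0.0, -1.0]]
force: [-0.2, -0.8, 0.1]
grip_width: 0.03
grasp_force: 0.0
```

```bash
python3 - <<'E'
from meas import *
im,d,ci=cam("top"); W=cloud(d,ci); pegs(W,im); print(robot.get_state()["ee_pos"])
rings(im,W,{"B":(390,250,445,320)})
im,d,ci=cam("side");W=cloud(d,ci); print("side view pegs"); pegs(W,im,(300,150,450,300))
try: rings(im,W,{"Bside":(310,320,400,380)})
except Exception as e: print(e)
save("mid",im)
E
```

```text
peg [319. 120.] [ 0.8002 -0.0627  0.2026] 15
peg [367. 144.] [ 0.7436 -0.1679  0.2012] 17
peg [274. 149.] [0.7354 0.0383 0.2022] 16
peg [333. 168.] [ 0.6939 -0.0922  0.1922] 6
peg [316. 178.] [ 0.6716 -0.0547  0.1924] 8
peg [328. 177.] [ 0.6725 -0.0789  0.1928] 4
peg [323. 181.] [ 0.6641 -0.0684  0.1926] 13
peg [372. 197.] [ 0.6246 -0.1734  0.204 ] 14
peg [277. 202.] [0.6164 0.0328 0.201 ] 15
peg [326. 227.] [ 0.5604 -0.0724  0.204 ] 14
[ 0.50157891 -0.22990439  0.43073249]
B 310 [ 0.4707 -0.2956] r 0.026 dir 155.2 far 0.101
side view pegs
peg [390. 188.] [ 0.799  -0.0671  0.2007] 12
peg [312. 200.] [0.6143 0.0302 0.1983] 19
peg [361. 206.] [ 0.6749 -0.0769  0.1946] 9
peg [409. 207.] [ 0.7417 -0.1704  0.1982] 22
peg [327. 221.] [ 0.5593 -0.0753  0.1976] 26
peg [379. 225.] [ 0.6241 -0.1771  0.1984] 24
Bside 370 [ 0.4692 -0.2977] r 0.0257 dir 155.2 far 0.1
```

View pics/mid.png

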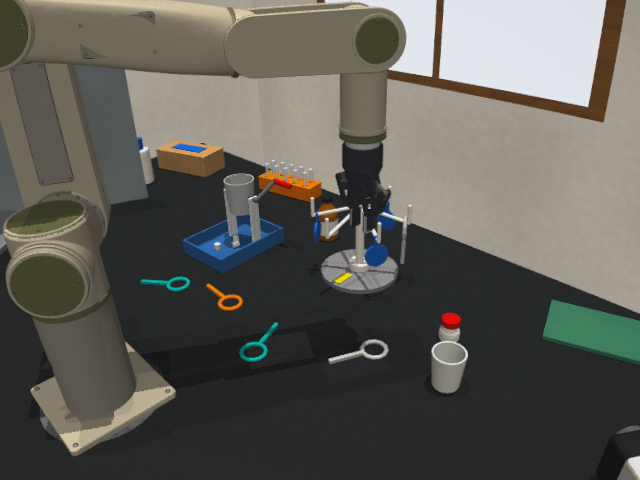

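The first ring now hangs on the back-right branch at px (407,240). An empty branch stands over the mark at (340,235), and ring B is unmoved at (375,349).

Emit:
{"name": "servo_tool", "arguments": {
  "deltas": "-0.0285 -0.0136 0 -0.109 0.03;-0.0285 -0.0136 0 -0.109 0.03;-0.0285 -0.0136 0 -0.109 0.03;0 0 -0.04 0 0.03;0 0 -0.04 0 0.03"
}}

```text
time_s: 21.5
ee_pos: [0.4213, -0.2699, 0.3538]
eef_rot: [[-0.909, 0.417, 0.007], [0.416, 0.909, -0.006], [-0.009, -0.002, -1.0]]
force: [0.3, -0.6, -0.9]
grip_width: 0.0297
grasp_force: 0.0
```

Emit:
{"name": "servo_tool", "arguments": {
  "deltas": "0 0 -0.04 0 0.03;0 0 -0.04 0 0.03;0 0 -0.04 0 0.03;0 0 -0.03 0 0.03;0 0 0 0 0.03"
}}

```text
time_s: 21.92
ee_pos: [0.4185, -0.2659, 0.1941]
eef_rot: [[-0.91, 0.414, -0.008], [0.414, 0.91, 0.007], [0.011, 0.003, -1.0]]
force: [-0.9, 0.3, -0.9]
grip_width: 0.0299
grasp_force: 0.0
```

Emit:
{"name": "servo_tool", "arguments": {
  "deltas": "0 0 0 0 0.03;0 0 0 0 0.03;0 0 0 0 0.03"
}}

```text
time_s: 22.17
ee_pos: [0.4228, -0.2696, 0.2039]
eef_rot: [[-0.91, 0.414, 0.004], [0.414, 0.91, -0.003], [-0.005, -0.001, -1.0]]
force: [0.2, 0.1, 0.2]
grip_width: 0.0298
grasp_force: 0.0
```

Emit:
{"name": "servo_tool", "arguments": {
  "deltas": "-0.0055 -0.001 -0.018 0 0.03;0 0 -0.009 0 0.03;0 0 0 0 0.03;0 0 0 0 0.03;0 0 0 0 0.002"
}}

```text
time_s: 22.58
ee_pos: [0.4163, -0.27, 0.1748]
eef_rot: [[-0.91, 0.414, 0.001], [0.414, 0.91, -0.001], [-0.001, -0.0, -1.0]]
force: [0.3, 0.2, 0.0]
grip_width: 0.0194
grasp_force: 0.0
```

Emit:
{"name": "servo_tool", "arguments": {
  "deltas": "0 0 0 0 0.002;0 0 0 0 0.002;0 0 0 0 0.002;0 0 0 0 0.002;0 0 0 0 0.002"
}}

```text
time_s: 23.0
ee_pos: [0.4164, -0.2701, 0.1749]
eef_rot: [[-0.91, 0.414, 0.002], [0.414, 0.91, -0.001], [-0.002, -0.0, -1.0]]
force: [-0.6, 0.9, 6.6]
grip_width: 0.0073
grasp_force: 41.4
```

Emit:
{"name": "servo_tool", "arguments": {
  "deltas": "0 0 0.02 0 0.002;0 0 0.03 0 0.002;0 0 0.03 0 0.002;0 0 0.04 0 0.002;0 0 0.04 0 0.002"
}}

```text
time_s: 23.42
ee_pos: [0.4151, -0.2691, 0.3344]
eef_rot: [[-0.91, 0.414, -0.002], [0.414, 0.91, 0.002], [0.002, 0.001, -1.0]]
force: [0.9, -1.6, -0.2]
grip_width: 0.0077
grasp_force: 40.5
```

Emit:
{"name": "servo_tool", "arguments": {
  "deltas": "0 0 0.04 0 0.002;0 0 0.035 0 0.002;0 0 0 0 0.002;0 0 0 0 0.002"
}}

```text
time_s: 23.75
ee_pos: [0.4163, -0.2701, 0.4118]
eef_rot: [[-0.91, 0.414, 0.005], [0.414, 0.91, -0.004], [-0.006, -0.001, -1.0]]
force: [-0.2, -0.6, -2.1]
grip_width: 0.0074
grasp_force: 40.5
```

Emit:
{"name": "servo_tool", "arguments": {
  "deltas": "0.0105 0.0245 0 0.058 0.002;0.0105 0.0245 0 0.058 0.002;0.0105 0.0245 0 0.058 0.002;0.0105 0.0245 0 0.058 0.002;0.0105 0.0245 0 0.058 0.002"
}}

```text
time_s: 24.17
ee_pos: [0.468, -0.1458, 0.4062]
eef_rot: [[-0.991, 0.134, -0.003], [0.134, 0.991, 0.001], [0.004, 0.001, -1.0]]
force: [0.1, -0.2, -1.5]
grip_width: 0.0073
grasp_force: 40.5
```

Emit:
{"name": "servo_tool", "arguments": {
  "deltas": "0.0105 0.0245 0 0.058 0.002;0.0105 0.0245 0 0.058 0.002;0.0105 0.0245 0 0.058 0.002;0 0 0 0 0.002;0 0 0 0 0.002"
}}

```text
time_s: 24.58
ee_pos: [0.4996, -0.0724, 0.4064]
eef_rot: [[-0.999, -0.04, -0.004], [-0.04, 0.999, 0.001], [0.004, 0.001, -1.0]]
force: [0.1, -0.0, -1.6]
grip_width: 0.0073
grasp_force: 40.5
```

Emit:
{"name": "servo_tool", "arguments": {
  "deltas": "0 0 0 0 0.002;0 0 0 0 0.002"
}}

```text
time_s: 24.75
ee_pos: [0.4993, -0.0744, 0.4076]
eef_rot: [[-0.999, -0.036, -0.002], [-0.036, 0.999, 0.0], [0.002, 0.0, -1.0]]
force: [0.2, 0.7, -0.0]
grip_width: 0.0077
grasp_force: 40.5
```

```bash
sed -i 's/peg=np.array.*/peg=np.array([.5604,-.0724])/;s/-.177+/-.175+/' held.py; python3 held.py hB2
```

```text
[ 0.49935125 -0.07452157  0.40794194]
ring expected [ 0.55931361 -0.07239792  0.23744194]
```

View pics/hB2.png

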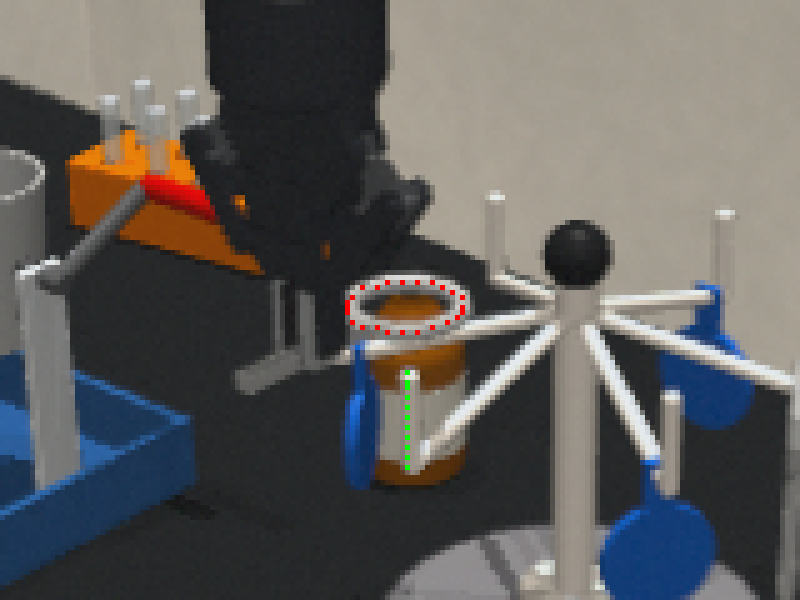

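The ring (405,305) is centred over the peg (410,375), so I'm lowering and releasing it.

Emit:
{"name": "servo_tool", "arguments": {
  "deltas": "0 0 -0.02 0 0.002;0 0 -0.02 0 0.002;0 0 -0.013 0 0.002;0 0 -0.007 0 0.002;0 0 0 0 0.002"
}}

```text
time_s: 25.22
ee_pos: [0.4989, -0.074, 0.3466]
eef_rot: [[-0.999, -0.036, -0.004], [-0.036, 0.999, 0.001], [0.003, 0.001, -1.0]]
force: [0.2, 0.6, -1.3]
grip_width: 0.0075
grasp_force: 40.5
```

Emit:
{"name": "servo_tool", "arguments": {
  "deltas": "0 0 0 0 0.002;0 0 0 0 0.05;0 0 0 0 0.05;0 0 0 0 0.05;0 0 0 0 0.05"
}}

```text
time_s: 25.63
ee_pos: [0.5001, -0.0737, 0.3497]
eef_rot: [[-0.999, -0.037, 0.002], [-0.037, 0.999, -0.0], [-0.002, -0.0, -1.0]]
force: [-0.3, 0.5, -0.8]
grip_width: 0.0502
grasp_force: 0.0
```

Emit:
{"name": "servo_tool", "arguments": {
  "deltas": "0 0 0 0 0.05;0 0 0 0 0.05;0 0 0 0 0.05;0 0 0 0 0.05;0 0 0 0 0.05"
}}

```text
time_s: 26.05
ee_pos: [0.4997, -0.0737, 0.3487]
eef_rot: [[-0.999, -0.037, -0.0], [-0.037, 0.999, 0.0], [0.0, 0.0, -1.0]]
force: [-0.9, -0.2, 1.0]
grip_width: 0.0497
grasp_force: 0.0
```

Emit:
{"name": "servo_tool", "arguments": {
  "deltas": "0 0 0.03 0 0.05;0 0 0.03 0 0.05;-0.02 0 0.03 0 0.05;-0.03 -0.02 0.02 0 0.05;-0.03 -0.02 0 0 0.05"
}}

```text
time_s: 26.47
ee_pos: [0.4198, -0.1136, 0.464]
eef_rot: [[-0.999, -0.04, 0.007], [-0.04, 0.999, -0.003], [-0.007, -0.003, -1.0]]
force: [0.5, -1.3, 1.2]
grip_width: 0.0496
grasp_force: 0.0
```

Emit:
{"name": "servo_tool", "arguments": {
  "deltas": "-0.02 -0.03 0 0 0.05;0 -0.03 0 0 0.05;0 -0.03 0 0 0.05;0 -0.03 0 0 0.05;0 -0.03 0 0 0.05"
}}

```text
time_s: 26.88
ee_pos: [0.3993, -0.2651, 0.459]
eef_rot: [[-0.999, -0.037, 0.001], [-0.037, 0.999, -0.001], [-0.001, -0.001, -1.0]]
force: [-0.2, 0.9, 0.2]
grip_width: 0.05
grasp_force: 0.0
```

Emit:
{"name": "servo_tool", "arguments": {
  "deltas": "0 0 0 0 0.05;0 0 0 0 0.05;0 0 0 0 0.05;0 0 0 0 0.05;0 0 0 0 0.05"
}}

```text
time_s: 27.3
ee_pos: [0.4, -0.2628, 0.4588]
eef_rot: [[-0.999, -0.039, 0.0], [-0.039, 0.999, 0.0], [-0.0, -0.0, -1.0]]
force: [-0.2, 0.2, -0.1]
grip_width: 0.0501
grasp_force: 0.0
```

```bash
python3 - <<'E'
from meas import *
im,d,ci=cam("side"); a,_,c2=cam("top")
save("end",np.hstack([cv2.resize(im[150:310,180:420],(500,333)),cv2.resize(a[170:310,130:240],(260,333))]))
print(robot.get_state()["ee_pos"])
E
```

```text
[ 0.39995557 -0.26286736  0.45889025]
```

View pics/end.png

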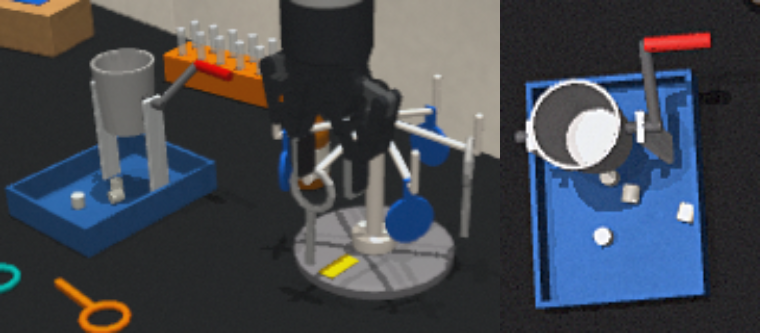

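Both rings hang, at px (313,190) and (466,180). Four stones lie in the tray and the jar is empty. I'll check the jar's tilt, then hand in.

```bash
python3 - <<'E'
from h import *
im,d,ci=cam("top"); W=cloud(d,ci); h=W[...,2]; v,u=np.mgrid[0:480,0:640]
m=(u>135)&(u<195)&(v>195)&(v<255)&(h>.187)&(h<.21)&(im.max(2)>140); q=W[m]
A=np.c_[q[:,:2]-q[:,:2].mean(0),np.ones(len(q))]; s=np.linalg.lstsq(A,q[:,2],rcond=None)[0]
print(len(q),s); 
if abs(s[0])<.08: print(robot.finish_job())
E
```

```text
187 [ 0.00632019 -0.00455479  0.19586385]
the job is handed in; nothing more can be done
None
```

I tipped all four stones into the tray and set the jar upright. Both steel rings now hang on their own empty branches, and the job is handed in; the hand-in gave no pass or fail result.

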